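Tap-centre a study head on a sculptor's turntable

ROBOT

A 6-joint arm with a two-finger parallel gripper is mounted at the origin on the work surface. World frame = base frame: x ahead of the robot, y to its left, z up, the work surface at z = 0. Lengths are in m, angles in degrees, forces in N, time in s.
With the tool pointing down it reaches from about 0.25 to 0.725 m from the base axis. Payload 9.7 kg.
Tool frame: the origin (TCP) lies between the finger pads; the fingertips stand 19 mm ahead of it and the grasp point (between the pads) is the TCP; z points along the fingers, y is the line along which they close (so a half turn about z gives the same grasp; the last joint's range is limited). The gripper opens to 85 mm and grips with 20 to 120 N. Pads are 22 mm wide; open, the fingers measure 114 mm over their backs; the gripper's body (76 mm by 85 mm) begins 54 mm behind the grasp point. The pads swing forward as they close: fully open they stand 13 mm farther back than shut.
Start: joints at [-66.807, 4.979, 10.078, 95.1, 0, 90], TCP at [0.217, -0.506, 0.25] pointing down, gripper open.
Joint ranges: [-179.16, 179.16], [-48.56, 103.87], [-65.8, 70.77], [-126.05, 130.52], [-82.76, 87.17], [-180, 180]. Speed limits (degrees/s): [127.2, 127.2, 147.25, 180, 180, 180].

INTERFACE

Orientations are given as [roll, pitch, yaw] about the fixed x, y, z axes, in that order (R = Rz(yaw) Ry(pitch) Rx(roll)).
In Python, from workcell import telemetry, camera, calibration, workorder gives the robot as it stands.
- The arm moves only by the tool play_rows, never from a script. Its argument "increments" is a list of rows, each a list of 3 entries, a list of its own where there are three numbers: the shift along the tool's x, y, z in mm, then the turn, a rotation vector about the tool's x, y, z in degrees, then the closure, from 0 (fully open) to 1 (shut). In form: [[[x, y, z], [ax, ay, az], jaw], ...]. A call has 1 to 20 rows; each row is the pose to reach, as a shift and turn from the pose commanded when the call began, along the tool's axes at that moment; what a row does not reach only later rows make up. A row lasts 1/10 s, in which the tool goes at most 50 mm and 8.59 degrees, less where a joint would pass 70% of its speed; a pose out of reach is approached as far as the arm can. A call with a gripper value outside its range is refused whole. The fingers move at their own pace and stop on an object; "grip_force" is the grip in N (left out, the last holds). Time passes only in rows, so rows that repeat a pose let the fingers close. It gives the time, the measured TCP pose, the force, the opening and the grip force at its end, in the units of the state.
- telemetry.get_obs(): the state, without advancing time (a new reading comes with each control period).
- camera(name): name is "scene" or "top" or "wrist"; returns (picture, depth): 400x640x3 uint8, red, green, blue; 400x640 float32, m along the optical axis (not along the pixel's ray), 0 where there is no reading.
- calibration(name): a dict with "vertical_fov" (degrees; the focal length in pixels is half the picture's height over the tangent of half this angle, whatever the lens; pixels are square), "cx", "cy" (the principal point, pixels), "rvec" (rotation vector, rad) and "tvec" (3), from world to camera coordinates, as OpenCV has them; the wrist camera has in their place "hand_eye" (4x4, takes a point from camera to tool coordinates, whose origin is the TCP and whose axes are the flange's). Camera axes: x right, y down, z forward; pixel columns grow to the right and rows downward; lengths in m; the calibration is good to about 2 mm. The wrist camera is an equidistant fisheye: a pixel r from the principal point sees the ray r / f radians off the axis. A picture is of the moment at which its call begins: read the wrist's pose just before it. calibration takes no time and is no camera call.
- workorder.job_done(): hands the job in; it is judged then, once.
The state is a dict: "time": time; "q": joint angles; "qd": joint speeds; "joint_efforts": joint torques, N m; "ee_pos": TCP position; "tcp_rot": TCP orientation; "wrist_force": force on the tool from outside, world axes, zero at the start; "torque": the same for the moment, N m; "opening": finger opening in m; "grasp_force": force on a finger pad.
Only numpy, scipy, OpenCV 4.12 (cv2) and the standard library are available. Lean on these libraries where they do the work, as an engineer would, in place of code of your own. Each camera call takes 0.05 s, during which the arm holds its last target. There are 200 camera calls.

TASK

The small plaster study head stands off-centre on the little sculptor's turntable. Nudge it over with light taps of the fingertips, low on its base so that it slides rather than tips, until it stands upright in the middle of the wheel, so that it will turn true under the airbrush. Do not tip it over, pinch it, lift it or knock it off, and leave the make-up things around it alone.

Things in the scene. Friction and masses are not known exactly. Their poses are not given: they have to be found in the camera images.
- study_head: White plaster head on a round plinth, loose, 73 mm tall, 90 g. Origin: centre of its underside; face to its -x. The plinth's upright rim, 58 mm across, spans z 6.5 to 13.5 mm; the underside curves up to it from a flat only 25 mm across, so it slides if pushed on the rim and tips if pushed above 15 mm. Head 46 mm deep, 42 wide, inside the rim's outline. Starts 19-31 mm off-centre, any direction.
- wheel_centre (a point): Centre of the turntable wheel's flat upper face, 63 mm above the table. Aluminium disc 120 mm across, 9 mm thick, with fine concentric grooves of 10, 20, 30, 40 and 50 mm radius, on a dark iron foot 116 mm across. The foot is fixed; the wheel can turn on its stem, stiffly (50 mN m). Stands on a thin black rubber mat 320 x 400 mm.
- dropper: Bystander: amber dropper bottle, 38 mm across, 107 mm tall, loose on the mat 13 to 21 cm from the wheel's centre. Origin: centre of its underside.
- cream_jar: Bystander: squat glass cream jar with a white cap, 60 mm across, 46 mm tall, loose on the mat 13 to 21 cm from the wheel's centre. Origin: centre of its underside.
- compact: Bystander: closed round black powder compact, 72 mm across, 17 mm tall, loose on the mat 13 to 21 cm from the wheel's centre. Origin: centre of its underside.
Mind the look-alikes: they are no part of the job. What is shaped like the part that bears wheel_centre but blue is not meant.

How it is judged (in metres and radians):
At the end, for the whole second after the job is handed in: The study head stands upright (within 0.06 rad) and still on the wheel, the axis of its plinth within 5 mm of the wheel's centre (horizontal distance between study_head and wheel_centre below 0.005 m and z of study_head in the frame of wheel_centre between -0.003 and 0.003 m and angle between study_head's own z axis and vertical below 0.06 rad and linear speed of study_head below 0.02 m/s); the robot touches nothing.
It fails at once if the study head is tipped by more than 0.3 rad (17 degrees) (angle between study_head's own z axis and vertical above 0.3 rad).
It fails at once if the study head leaves the wheel: lifted more than 10 mm above it, or fallen off it (z of study_head in the frame of wheel_centre below -0.008 m or z of study_head in the frame of wheel_centre above 0.01 m).
It fails at once if the study head is pinched or struck hard (the fingers press on it with more than 8 N) (contact force between the fingers and study_head above 8 N).
It fails at once if the study head is flicked or shoved (faster than 0.25 m/s) (linear speed of study_head above 0.25 m/s).
It fails at once if a bystander (dropper bottle, cream jar or compact) is moved more than 20 mm (distance of any of dropper, cream_jar, compact from where it was at the start of the episode above 0.02 m).
It also fails if it takes over 42 s, if anything falls off the work surface, if the arm or the gripper's body presses on something with over 40 N, if the wrist force passes 120 N, or if a joint passes its speed limit or range.

## Working session

There is one attempt and no reset: what is moved stays moved. The work goes in short steps, Python scripts to look and compute and a tool call to move; the robot and the scene stay as the last step left them, time stands still between calls to the robot, and variables do not carry over. Pictures are saved under pics/ and viewed, at most 10 in all, crops included, and the job is handed in when it is done.

Besides the shell and the picture viewer there is one more tool, called after ">>>" as a command line: name --argument value ..., lists and objects as JSON in quotes. play_rows: Moves the arm, as the interface text tells. Its arguments: {"type":"object","properties":{"increments":{"type":"array"},"grip_force":{"type":"number"}},"required":["increments"]}

```bash
mkdir -p pics; cat > h.py <<'E'
import numpy as np, cv2
from workcell import telemetry, camera, calibration, workorder
def K(name):
    c=calibration(name); f=200/np.tan(np.radians(c["vertical_fov"])/2); return c,f
def ray(name,uv):
    c,f=K(name); R=cv2.Rodrigues(np.array(c["rvec"],float))[0]; t=np.array(c["tvec"],float).ravel()
    d=np.array([(uv[0]-c["cx"])/f,(uv[1]-c["cy"])/f,1.]); return -R.T@t, R.T@d
def onplane(name,uv,z):
    o,d=ray(name,uv); return o+d*(z-o[2])/d[2]
def cloud(name,dep):
    c,f=K(name); R=cv2.Rodrigues(np.array(c["rvec"],float))[0]; t=np.array(c["tvec"],float).ravel()
    v,u=np.mgrid[:400,:640]; P=np.stack([(u-c["cx"])/f*dep,(v-c["cy"])/f*dep,dep],-1)
    return (P-t)@R
def save(im,n): cv2.imwrite("pics/"+n,im[:,:,::-1])
E
python3 - <<'E'
from h import *
a,d=camera("top"); b,e=camera("scene"); save(a,"top.png"); save(b,"scene.png"); np.savez("d0.npz",a=a,d=d,b=b,e=e)
for n in("top","scene"): print({k:np.round(v,3) for k,v in calibration(n).items()}, ray(n,(320,200)))
o=telemetry.get_obs(); print(o["time"],o["ee_pos"],o["tcp_rot"])
E
```

```text
{'vertical_fov': np.float64(46.068), 'cx': np.float64(321.77), 'cy': np.float64(199.869), 'rvec': array([ 2.131, -2.101,  0.203]), 'tvec': array([-0.004,  0.623,  0.736])} (array([ 4.67378644e-01, -8.11377916e-05,  8.43702201e-01]), array([ 0.19471596,  0.01026379, -0.98081323]))
{'vertical_fov': np.float64(45.784), 'cx': np.float64(316.506), 'cy': np.float64(200.277), 'rvec': array([ 1.118,  2.228, -1.163]), 'tvec': array([ 0.354, -0.229,  1.25 ])} (array([1.12208953, 0.42626219, 0.54642087]), array([-0.64418973, -0.49878741, -0.57990125]))
0.1 [ 0.21653666 -0.50538569  0.24963323] [-1.79930930e+02 -6.77572765e-04  2.31923667e+01]
```

View pics/top.png

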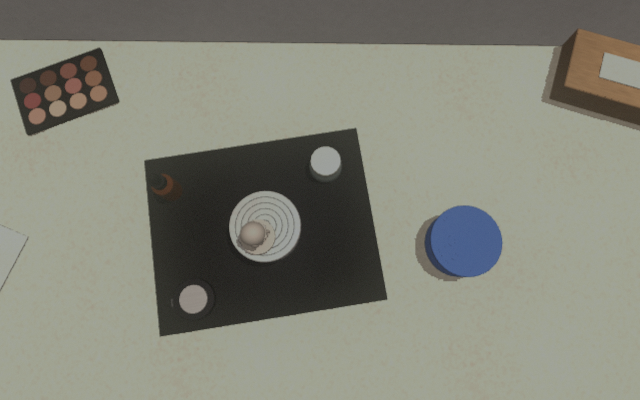

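View pics/scene.png

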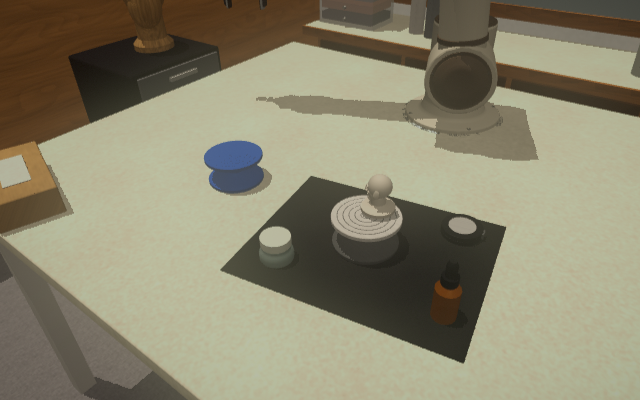

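The top view shows the aluminium wheel at about (265,227) with the head on it at (254,236). The other turntable, at (464,241), is blue, so it is the look-alike. The bystanders are the dropper (167,187), jar (325,163) and compact (193,299). Next I measure these and confirm in one enlarged crop.

```bash
cat >> h.py <<'E'
def circfit(P):
    A=np.c_[2*P,np.ones(len(P))]; s=np.linalg.lstsq(A,(P**2).sum(1),rcond=None)[0]
    return s[:2],np.sqrt(s[2]+s[0]**2+s[1]**2)
E
python3 - <<'E'
from h import *
z=np.load("d0.npz"); a,d,b,e=[z[k] for k in "adbe"]
m=(a.min(2)>70).astype(np.uint8); m[:,:200]=0;m[:,302:]=0;m[:188]=0;m[268:]=0
c=max(cv2.findContours(m,0,cv2.CHAIN_APPROX_NONE)[0],key=cv2.contourArea)
h=cv2.convexHull(c)[:,0]; el=cv2.fitEllipse(c); print("ellipse",el)
P=np.array([onplane("top",p,.063)[:2] for p in c[:,0]]); print("wheel",circfit(P),onplane("top",el[0],.063))
for n,dd in(("top",d),("scene",e)):
    C=cloud(n,dd); w0=np.array(onplane("top",el[0],.063)[:2])
    r=np.hypot(*(C[...,:2]-w0).transpose(2,0,1)); ok=(dd>0)&(r<.07)
    q=C[ok&(C[...,2]>.055)]; print(n,"wheel z",np.median(q[:,2]))
    for lo,hi in((.068,.08),(.08,.1),(.1,.125),(.125,.15)):
        p=q[(q[:,2]>lo)&(q[:,2]<hi)]; print(lo,len(p),p.mean(0),p.min(0),p.max(0)) if len(p) else 0
for n,u in(("dropper",(167,190)),("jar",(325,160)),("compact",(193,299)),("blue",(464,241))): print(n,cloud("top",d)[u[1],u[0]])
save(cv2.resize(a[170:280,200:310],(770,770)[:2] if 0 else (600,600),interpolation=cv2.INTER_CUBIC),"crop.png")
E
```

```text
ellipse ((264.5845642089844, 226.0242462158203), (70.44251251220703, 71.82597351074219), 61.593017578125)
wheel (array([0.57755306, 0.1002329 ]), np.float64(0.05982221017366018)) [0.57667158 0.10019855 0.063     ]
top wheel z 0.0642490452218337
0.068 409 [0.55244026 0.10302941 0.07727984] [0.53013729 0.08202901 0.07104566] [0.58657157 0.13791397 0.07996985]
0.08 30 [0.54930492 0.09953751 0.08166289] [0.53471228 0.09123241 0.08002422] [0.58240293 0.12341611 0.09713149]
0.1 160 [0.55431071 0.10257442 0.1183034 ] [0.53709252 0.08725658 0.10362707] [0.57684011 0.13094645 0.12499771]
0.125 391 [0.55730409 0.11114888 0.13122624] [0.54143991 0.09408568 0.12503538] [0.57397618 0.12969838 0.13803819]
scene wheel z 0.06501345883397641
0.068 402 [0.56747444 0.11659577 0.07730985] [0.5283166  0.08153339 0.07024973] [0.58824253 0.13976857 0.07998034]
0.08 215 [0.56522006 0.11378132 0.08736709] [0.53936636 0.0929983  0.08000116] [0.57935931 0.13176682 0.09956545]
0.1 295 [0.56912387 0.11603904 0.11510141] [0.54585341 0.08606402 0.10006288] [0.57916362 0.13223166 0.1249902 ]
0.125 236 [0.56285481 0.11503011 0.13121758] [0.54496643 0.09482938 0.12502344] [0.57440496 0.12932457 0.13748305]
dropper [0.63662309 0.2694227  0.06077626]
jar [6.96544076e-01 5.60636571e-04 4.95774083e-02]
compact [0.45479453 0.22388099 0.01946668]
blue [ 0.55653607 -0.23304606  0.06012096]
```

View pics/crop.png

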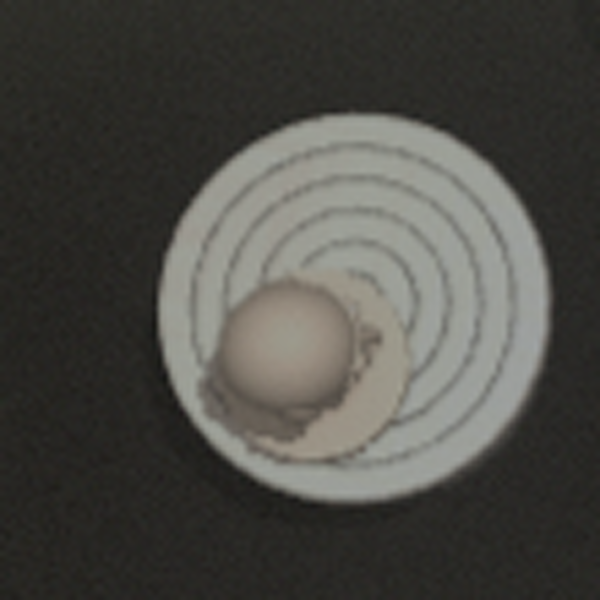

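```bash
cat >> h.py <<'E'
from scipy.spatial.transform import Rotation as Ro
def inc(p,yaw,tilt):
    """increment (mm,deg) to TCP p, tool down at yaw, then tilted about own y"""
    o=telemetry.get_obs(); R0=Ro.from_euler('xyz',o["tcp_rot"],degrees=True)
    R=Ro.from_euler('xyz',[180,0,yaw],degrees=True)*Ro.from_euler('y',tilt,degrees=True)
    print("shift",np.round(R0.inv().apply(np.array(p)-o["ee_pos"])*1000,1),"turn",np.round((R0.inv()*R).as_rotvec(degrees=True),1))
    return R
E
python3 - <<'E'
from h import *
print(np.round(calibration("wrist")["hand_eye"],3))
w=np.array([.5775,.1002]);h=np.array([.5585,.1105]);u=w-h;print(np.linalg.norm(u));u/=np.linalg.norm(u)
yaw=np.degrees(np.arctan2(-u[1],-u[0]));print(yaw)
inc([*(h-u*.08),.20],yaw,0); inc([*(h-u*.08),.20],yaw,-12)
E
```

```text
[[ 0.    -0.945 -0.326  0.084]
 [ 1.     0.    -0.001  0.001]
 [ 0.001 -0.326  0.945 -0.125]
 [ 0.     0.     0.     1.   ]]
0.021612265036316778
151.53764578576795
shift [ 507.2 -494.1   50.2] turn [-0.000e+00 -1.000e-01 -1.283e+02]
shift [ 507.2 -494.1   50.2] turn [ -13.5   -6.6 -127.8]
```

>>> play_rows --increments '[[[507, -494, 30], [0, 0, -128], 0.65], [[507, -494, 30], [0, 0, -128], 0.65], [[507, -494, 30], [0, 0, -128], 0.65], [[507, -494, 30], [0, 0, -128], 0.65], [[507, -494, 30], [0, 0, -128], 0.65], [[507, -494, 30], [0, 0, -128], 0.65], [[507, -494, 30], [0, 0, -128], 0.65], [[507, -494, 30], [0, 0, -128], 0.65], [[507, -494, 30], [0, 0, -128], 0.65], [[507, -494, 30], [0, 0, -128], 0.65], [[507, -494, 30], [0, 0, -128], 0.65], [[507, -494, 30], [0, 0, -128], 0.65], [[507, -494, 30], [0, 0, -128], 0.65], [[507, -494, 30], [0, 0, -128], 0.65], [[507, -494, 30], [0, 0, -128], 0.65], [[507, -494, 30], [0, 0, -128], 0.65], [[507, -494, 30], [0, 0, -128], 0.65], [[507, -494, 30], [0, 0, -128], 0.65], [[507, -494, 30], [0, 0, -128], 0.65], [[507, -494, 30], [0, 0, -128], 0.65]]'

```text
time: 2.1
ee_pos: [0.488, 0.1474, 0.2206]
tcp_rot: [180.0, 0.0, 151.1]
wrist_force: [0.0, 0.5, -0.5]
opening: 0.0295
grasp_force: 0.0
```

```bash
cat >> h.py <<'E'
def tipinc(tip,yaw,tilt,L=.019):
    R=Ro.from_euler('xyz',[180,0,yaw],degrees=True)*Ro.from_euler('y',tilt,degrees=True)
    inc(np.array(tip)-R.apply([-.011,0,L]),yaw,tilt)
E
python3 - <<'E'
from h import *
h=np.array([.5585,.1105]);u=np.array([.876,-.482])
tipinc([*(h-u*.06),.10],151,-12)
E
```

```text
shift [ -4.8   1.6 104.4] turn [  0.  -12.    0.1]
```

>>> play_rows --increments '[[[-5, 2, 20], [0, -4, 0], 0.65], [[-5, 2, 40], [0, -8, 0], 0.65], [[-5, 2, 65], [0, -12, 0], 0.65], [[-5, 2, 90], [0, -12, 0], 0.65], [[-5, 2, 104], [0, -12, 0], 0.65], [[-5, 2, 104], [0, -12, 0], 0.65], [[-5, 2, 104], [0, -12, 0], 0.65]]'

```text
time: 2.8
ee_pos: [0.4939, 0.1474, 0.1172]
tcp_rot: [180.0, 12.0, 151.1]
wrist_force: [0.4, 0.6, -0.2]
opening: 0.0298
grasp_force: 0.0
```

```bash
python3 - <<'E'
from h import *
o=telemetry.get_obs(); b,e=camera("scene"); w,dw=camera("wrist"); np.savez("d1.npz",b=b,e=e,w=w,dw=dw,p=o["ee_pos"],r=o["tcp_rot"])
print(o["ee_pos"],o["tcp_rot"])
C=cloud("scene",e); R=Ro.from_euler('xyz',o["tcp_rot"],degrees=True)
T=R.inv().apply((C-o["ee_pos"]).reshape(-1,3)).reshape(C.shape)*1000
for s in(-1,1):
    m=(e>0)&(abs(T[...,0])<16)&(abs(T[...,1]-s*24)<14)&(T[...,2]>-30)&(T[...,2]<40)
    q=T[m]; print(s,m.sum(),np.percentile(q,[1,50,99],axis=0).round(1) if m.sum() else '')
im=np.vstack([cv2.resize(b[130:280,270:510],(480,300)),cv2.resize(w,(480,300))]); save(im,"tip.png")
E
```

```text
[0.49389916 0.14737582 0.11720177] [179.96731948  12.01909326 151.14018614]
-1 350 [[-13.  -36.7 -29.2]
 [ -3.8 -16.5  -8.6]
 [ 11.4 -13.9  16.8]]
1 305 [[-13.1  14.4 -29.5]
 [ -6.8  24.7  -6.7]
 [  7.9  31.5  16.3]]
```

View pics/tip.png

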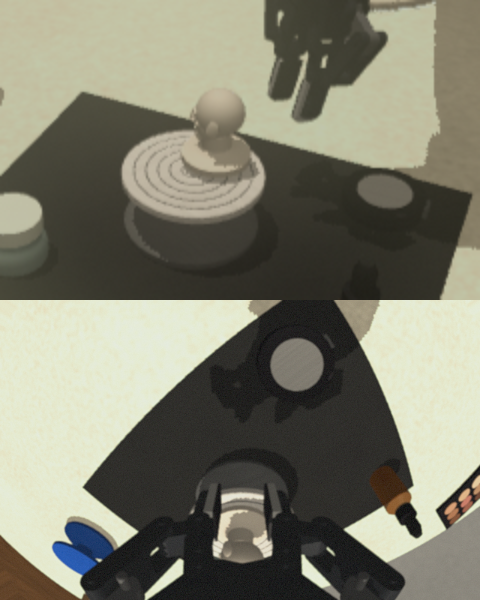

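Upper half: the head is undisturbed and the two fingertips hang behind it, lined up with the push. Lower half: the tips straddle the plinth. Depth puts the tips about 17.5 mm ahead of the TCP at this opening. Now I work out the descent and the push.

```bash
python3 - <<'E'
from h import *
h=np.array([.5585,.1105]);w=np.array([.5775,.1002]);u=np.array([.876,-.482])
for t in(h-u*.06,h-u*.033,w-u*(.0248+.006),w-u*.0248): tipinc([*t,.0725],151.1,-12,.0175)
E
```

```text
shift [ 6.6 -1.6 29.7] turn [0.1 0.1 0. ]
shift [-19.8  -1.6  35.4] turn [0.1 0.1 0. ]
shift [-43.1  -1.4  40.3] turn [0.1 0.1 0. ]
shift [-48.9  -1.4  41.6] turn [0.1 0.1 0. ]
```

>>> play_rows --increments '[[[3, -1, 15], [0, 0, 0], 0.65], [[6.6, -1.5, 29.7], [0, 0, 0], 0.65], [[0, -1.5, 31.1], [0, 0, 0], 0.65], [[-8, -1.5, 32.8], [0, 0, 0], 0.65], [[-14, -1.5, 34.1], [0, 0, 0], 0.65], [[-18, -1.5, 35], [0, 0, 0], 0.65], [[-20, -1.5, 35.4], [0, 0, 0], 0.65], [[-22, -1.5, 35.8], [0, 0, 0], 0.65], [[-24, -1.5, 36.3], [0, 0, 0], 0.65], [[-26, -1.5, 36.7], [0, 0, 0], 0.65], [[-28, -1.5, 37.1], [0, 0, 0], 0.65], [[-30, -1.5, 37.5], [0, 0, 0], 0.65], [[-32, -1.5, 38], [0, 0, 0], 0.65], [[-34, -1.5, 38.4], [0, 0, 0], 0.65], [[-36, -1.5, 38.8], [0, 0, 0], 0.65], [[-38, -1.5, 39.2], [0, 0, 0], 0.65], [[-38, -1.5, 39.2], [0, 0, 0], 0.65]]'

```text
time: 4.6
ee_pos: [0.5326, 0.1243, 0.0858]
tcp_rot: [-180.0, 12.0, 151.2]
wrist_force: [0.4, -0.2, -0.2]
opening: 0.0297
grasp_force: 0.2
```

```bash
cat >> h.py <<'E'
def look(tag,w0=np.array([.5775,.1002])):
    b,e=camera("scene"); a,d=camera("top"); np.savez(tag+".npz",a=a,d=d,b=b,e=e)
    o=telemetry.get_obs()
    for n,dd,im in(("top",d,a),("scene",e,b)):
        C=cloud(n,dd); r=np.hypot(*(C[...,:2]-w0).transpose(2,0,1)); ok=(dd>0)&(r<.07)&(im.min(2)>60)
        for lo,hi in((.069,.08),(.1,.15)):
            p=C[ok&(C[...,2]>lo)&(C[...,2]<hi)]
            if len(p)>10: print(n,lo,len(p),p.min(0).round(4),p.max(0).round(4),"mid",((p.min(0)+p.max(0))/2-[*w0,0]).round(4))
    print(o["ee_pos"],o["wrist_force"])
    return a,b
E
python3 - <<'E'
from h import *
a,b=look("d2")
save(np.hstack([cv2.resize(a[170:290,200:320],(400,400)),cv2.resize(b[150:270,310:430],(400,400))]),"p2.png")
E
```

```text
top 0.069 402 [0.5286 0.0775 0.0703] [0.5953 0.1339 0.0799] mid [-0.0156  0.0055  0.0751]
top 0.1 566 [0.5166 0.0827 0.1007] [0.5875 0.1262 0.1437] mid [-0.0255  0.0042  0.1222]
scene 0.069 447 [0.5155 0.0772 0.069 ] [0.5957 0.1455 0.08  ] mid [-0.0219  0.0112  0.0745]
scene 0.1 604 [0.5083 0.0829 0.1006] [0.5882 0.1645 0.1489] mid [-0.0292  0.0235  0.1247]
[0.5324996  0.12431643 0.08583635] [-0.35153702 -0.07926498  0.53308437]
```

View pics/p2.png

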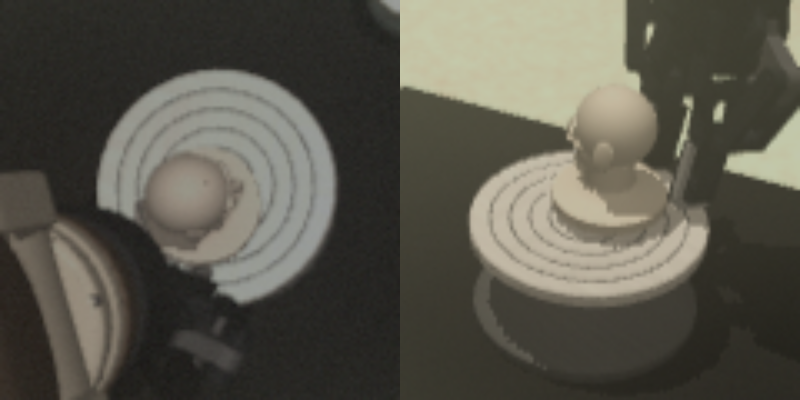

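The head is upright and has slid about 9 mm along the line, with the tips low on the plinth. About 12 mm remains, so I continue.

>>> play_rows --increments '[[[-1.5, 0, 0.3], [0, 0, 0], 0.65], [[-3.5, 0, 0.7], [0, 0, 0], 0.65], [[-5.5, 0, 1.2], [0, 0, 0], 0.65], [[-7.5, 0, 1.6], [0, 0, 0], 0.65], [[-9.5, 0, 2.0], [0, 0, 0], 0.65], [[-11, 0, 2.3], [0, 0, 0], 0.65], [[-11.7, 0, 2.5], [0, 0, 0], 0.65], [[-11.7, 0, 2.5], [0, 0, 0], 0.65], [[-11.7, 0, 2.5], [0, 0, 0], 0.65]]'

```text
time: 5.6
ee_pos: [0.5429, 0.1186, 0.0858]
tcp_rot: [-180.0, 12.0, 151.2]
wrist_force: [-1.1, 0.4, 0.1]
opening: 0.0298
grasp_force: 0.1
```

```bash
python3 - <<'E'
from h import *
look("d3")
E
```

```text
top 0.069 391 [0.5405 0.0714 0.0692] [0.6053 0.1292 0.0799] mid [-0.0046  0.0001  0.0746]
top 0.1 561 [0.5182 0.07   0.1001] [0.5964 0.1207 0.1393] mid [-0.0202 -0.0048  0.1197]
scene 0.069 458 [0.5336 0.0712 0.0692] [0.6066 0.1457 0.08  ] mid [-0.0074  0.0082  0.0746]
scene 0.1 627 [0.5134 0.0696 0.1004] [0.5974 0.1654 0.1485] mid [-0.0221  0.0173  0.1244]
[0.54292891 0.11863404 0.08587267] [-0.87845096 -0.09158155  0.90511601]
```

>>> play_rows --increments '[[[3, 0, -0.6], [0, 0, 0], 0.65], [[10, 0, -2.1], [0, 0, 0], 0.65], [[25, 0, -5.3], [0, 0, 0], 0.65], [[45, 0, -9.6], [0, 0, 0], 0.65], [[70, 0, -15], [0, 0, 0], 0.65], [[80, 0, -50], [0, 0, 0], 0.65], [[90, 0, -90], [0, 0, 0], 0.65], [[110, 0, -130], [0, 0, 0], 0.65], [[130, 0, -150], [0, 0, 0], 0.65], [[130, 0, -150], [0, 0, 0], 0.65], [[130, 0, -150], [0, 0, 0], 0.65]]'

```text
time: 6.8
ee_pos: [0.4035, 0.1954, 0.2056]
tcp_rot: [179.9, 12.0, 151.3]
wrist_force: [0.6, 0.2, -0.2]
opening: 0.0303
grasp_force: 0.0
```

```bash
python3 - <<'E'
from h import *
a,b=look("d4")
save(np.hstack([cv2.resize(a[170:290,200:320],(400,400)),cv2.resize(b[150:270,310:430],(400,400))]),"p4.png")
E
```

```text
top 0.069 395 [0.5485 0.0714 0.0693] [0.6051 0.1289 0.08  ] mid [-0.0007 -0.      0.0746]
top 0.1 548 [0.5558 0.077  0.1014] [0.5963 0.1205 0.1387] mid [-0.0014 -0.0014  0.12  ]
scene 0.069 412 [0.5468 0.0712 0.0691] [0.6063 0.1298 0.08  ] mid [-0.001   0.0003  0.0746]
scene 0.1 534 [0.5614 0.0763 0.1   ] [0.5981 0.122  0.137 ] mid [ 0.0022 -0.001   0.1185]
[0.40387481 0.19467178 0.20447852] [ 0.09440659  0.57248852 -0.85772536]
```

View pics/p4.png

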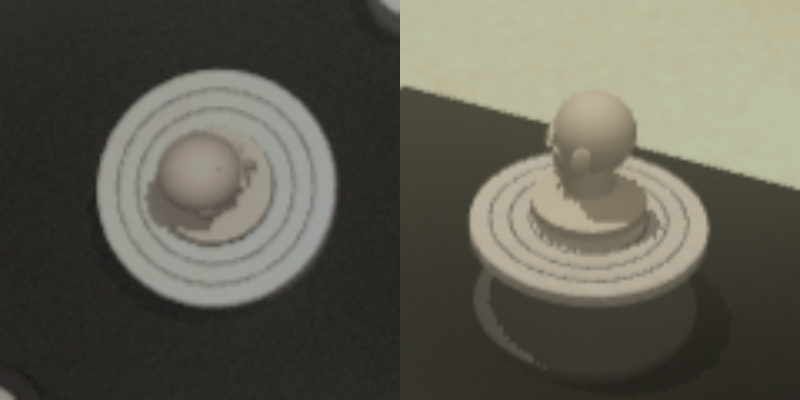

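The head stands upright, concentric with the grooves: both views put it within about 1 mm of centre. The gripper is clear, so I hand the job in.

```bash
python3 -c "
from workcell import workorder
print(workorder.job_done())"
```

```text
the job is handed in; nothing more can be done
None
```

The study head was slid upright to within about 1 mm of the wheel's centre by both camera views. The gripper is clear, nothing around it was touched, and the job was handed in at about 7 s of the 42 s allowed; no verdict was returned.

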